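Put the bamboo ruler away in the table tray

ROBOT

A 6-joint arm with a two-finger parallel gripper is mounted at the origin on the work surface. World frame = base frame: x ahead of the robot, y to its left, z up, the work surface at z = 0. Lengths are in m, angles in rad, forces in N, time in s.
With the tool pointing down it reaches from about 0.375 to 0.9 m from the base axis. Payload 3.1 kg.
Tool frame: the origin (TCP) lies midway between the tips of the shut fingers; the grasp point (between the pads) lies 19 mm behind it; z points along the fingers, y is the line along which they close (so a half turn about z gives the same grasp; the last joint's range is limited). The gripper opens to 87 mm and grips with 3 to 60 N. Pads are 19 mm wide; open, the fingers measure 117 mm over their backs; the gripper's body (75 mm by 190 mm) begins 51 mm behind the grasp point.
Start: joints at [0.983, 0.527, 1.433, -0, 1.181, -0.178], TCP at [0.249, 0.573, 0.223] pointing down, gripper open.
Joint ranges: [-3.08, 3.08], [-0.75, 2.2], [0.22, 2.44], [-1.43, 4.57], [0, 2.65], [-2.85, 2.85]. Speed limits (rad/s): [2.79, 2.79, 3.14, 3.14, 3.14, 3.14].

INTERFACE

Orientations are given as [roll, pitch, yaw] about the fixed x, y, z axes, in that order (R = Rz(yaw) Ry(pitch) Rx(roll)).
In Python, from cell import ctrl gives the robot as it stands.
- The arm moves only by the tool servo_tool, never from a script. Its argument "motion" is a list of rows, each an object with "travel": the shift along the world's x, y, z in cm, a list of three; "turn": the turn about the world's z in rad; "claw": the closure in counts, from 0 (fully open) to 255 (shut). In form: [{"travel": [dx, dy, dz], "turn": turn, "claw": claw}, ...]. A call has 1 to 8 rows; each row shifts and turns the commanded pose from where the row before left it; what a row does not reach is not made up. A row lasts 1/10 s, in which the tool goes at most 50 mm and 8.59 degrees, less where a joint would pass 70% of its speed; a pose out of reach is approached as far as the arm can. A call with a gripper value outside its range is refused whole. The fingers move at their own pace and stop on an object; "newtons" is the grip in N (left out, the last holds). Time passes only in rows, so rows that do not move let the fingers close. It gives the time, the measured TCP pose, the force, the opening and the grip force at its end, in the units of the state.
- ctrl.observe(): the state, without advancing time (a new reading comes with each control period).
- ctrl.camera(name): name is "side" or "top" or "wrist"; returns a dict with "color" (400x640x3 uint8, red, green, blue), "z_map" (400x640 float32, m along the optical axis (not along the pixel's ray), 0 where there is no reading), "fx", "fy", "cx", "cy" (pixels), "cam_to_world" (4x4, takes a point from camera to world coordinates). Camera axes: x right, y up, looking along -z (the intrinsics and any distortion apply to the point x, -y, -z); pixel columns grow to the right and rows downward; lengths in m; the calibration is good to about 2 mm. A picture is of the moment at which its call begins.
- ctrl.hand_in(): hands the job in; it is judged then, once.
Trained networks look in a picture, given as the dict that the camera call returned (one of the last four; its "shot" number tells which), for a name from the list of things; names that differ only in an ending like _2 or _b are one class to them, and where a whole thing is asked for, a point or a joint stands for the part that bears it (a point fixed in the world has none). Each returns a list of dicts, best first, with "score" (0 to 1); they miss things now and then, are a little off and sometimes report something else, mostly with a low value. They report only what shows in the picture. A call takes as long as a camera call.
- ctrl.boxes_of(picture, thing): "xyz" ([x, y, z] in m, in world coordinates, good to about 4 mm: the middle of the surface that is visible of it).
The state is a dict: "time_s": time; "q": joint angles; "joint_vel": joint speeds; "joint_torque": joint torques, N m; "tcp_pos": TCP position; "tcp_rot": TCP orientation; "wrist_force": force on the tool from outside, world axes, zero at the start; "moment": the same for the moment, N m; "grip_width": opening from 0.0 (shut) to 1.0 (fully open); "grip_force": force on a finger pad.
Only numpy, scipy, OpenCV 4.12 (cv2) and the standard library are available. Lean on these libraries where they do the work, as an engineer would, in place of code of your own. Each camera call takes 0.05 s, during which the arm holds its last target. There are 200 camera calls.

TASK

Put the bamboo ruler away in the open wooden tray. It is too thin to pick up where it lies: slide it flat along the table until its far end sticks out well past the table's far edge without letting it fall, pinch it by that overhanging end, lift it, and lay it flat inside the tray. Leave the puzzle box's loose panel (the shorter, wider wooden slat) where it is.

Things in the scene. Friction and masses are not known exactly. Their poses are not given: they have to be found in the camera images.
- ruler_mid (a point): centre (half-way up) of a loose flat bamboo ruler, pale wood, fine dark marks, 160 x 34 x 3 mm, 25 g. x: along its length, towards its far end (80 mm from here); z up. It starts flat, x within 17 degrees of straight away from the robot, its far end at least 30 mm short of the edge. A fingertip pressed on it (5 to 20 N) drags it. It tips off if this point passes the edge.
- edge (a point): middle of the table's far edge, on the top surface (z = 0). The edge is straight, along y; x points level outwards, away from the robot; fixed. The table top is 30 mm thick; beyond the edge and below it there is free space for the fingers.
- tray_in (a point): centre of the inner floor of an open shallow tray of dark wood, fixed, left or right of the ruler. Inside 210 mm long (its x) by 130 mm wide (its y); walls 8 mm thick, their top about 20 mm above the inner floor, 28 mm above the table. z up; x points away from the robot to within 15 degrees.
- panel_mid (a point): centre (half-way up) of the puzzle box's loose panel, a flat wooden slat 96 x 58 x 4 mm with two dark cross bands, lying on the table beside the ruler; to be left alone. x along its length, z up.

How it is judged:
By the outcome, as a careful person would: the job done as asked, in the order asked, and still so for the second after the job is handed in, with the robot touching nothing.
It also fails if it takes over 48 s, if anything falls off the work surface, if the arm or the gripper's body presses on something with over 40 N, if the wrist force passes 120 N, or if a joint passes its speed limit or range.

## Working session

There is one attempt and no reset: what is moved stays moved. The work goes in short steps, Python scripts to look and compute and a tool call to move; the robot and the scene stay as the last step left them, time stands still between calls to the robot, and variables do not carry over. Pictures are saved under pics/ and viewed, at most 10 in all, crops included, and the job is handed in when it is done.

Besides the shell and the picture viewer there is one more tool, called as name(argument=value, ...) on one line, values as JSON. servo_tool: Moves the arm, as the interface text tells. Its arguments: {"type":"object","properties":{"motion":{"type":"array","items":{"type":"object","properties":{"travel":{"type":"array","items":{"type":"number"}},"turn":{"type":"number"},"claw":{"type":"number"}}}},"newtons":{"type":"number"}},"required":["motion"]}

```bash
ls; mkdir -p pics; cat > h.py <<'E'
from cell import ctrl
import numpy as np, cv2
def cloud(p):
    z=p["z_map"]; v,u=np.indices(z.shape)
    P=np.stack([(u-p["cx"])/p["fx"]*z,-(v-p["cy"])/p["fy"]*z,-z,np.ones_like(z)],-1)
    return (P@np.array(p["cam_to_world"]).T)[...,:3]
def save(p,n): cv2.imwrite(f"pics/{n}.png",p["color"][...,::-1])
E
python3 - <<'E'
from h import *
s=ctrl.observe(); print(s)
for n in ("top","side"):
    p=ctrl.camera(n); save(p,n+"0"); np.save(n+"0.npy",cloud(p)); print([k for k in p], np.round(p["cam_to_world"],3).tolist(),p["fx"],p["cx"],p["cy"])
    for t in ("ruler_mid","edge","tray_in","panel_mid"):
        try: print(n,t,[(np.round(b["xyz"],3),round(b["score"],2)) for b in ctrl.boxes_of(p,t)])
        except Exception as e: print(t,e)
E
```

```text
pics
{'time_s': 0.0, 'q': array([ 9.82499668e-01,  5.28464349e-01,  1.43390169e+00,  6.75781598e-06,
        1.18142151e+00, -1.78477399e-01]), 'joint_vel': array([ 0.00152334,  0.00021494, -0.00111547, -0.00189673,  0.00065717,
        0.00053045]), 'joint_torque': array([ 3.20406243e-04, -4.40045178e+01, -1.76592976e+01,  6.32819301e-02,
        5.83141192e-02, -1.50441751e-04]), 'tcp_pos': array([0.24856782, 0.5726376 , 0.22157297]), 'tcp_rot': array([-3.13943373e+00, -3.95810821e-04,  2.73177039e+00]), 'wrist_force': array([-0.58204993, -0.19489599, -0.09739626]), 'moment': array([-0.01255818,  0.03013837,  0.07694359]), 'grip_force': 0.0, 'grip_width': 0.9982261081135589}
['color', 'z_map', 'fx', 'fy', 'cx', 'cy', 'cam_to_world', 'shot'] [[0.024, 0.997, -0.073, 0.457], [-1.0, 0.024, 0.002, 0.003], [0.004, 0.073, 0.997, 0.967], [0.0, 0.0, 0.0, 1.0]] 396.43796378722186 322.767260977013 199.22337541658834
top ruler_mid [(array([ 0.471, -0.098,  0.001]), 0.74)]
edge it knows: panel_mid, ruler_mid, tray_in
top tray_in [(array([0.457, 0.276, 0.013]), 0.79)]
top panel_mid [(array([0.453, 0.102, 0.002]), 0.58)]
['color', 'z_map', 'fx', 'fy', 'cx', 'cy', 'cam_to_world', 'shot'] [[0.994, 0.077, -0.076, 0.474], [-0.106, 0.567, -0.817, -0.612], [-0.02, 0.82, 0.572, 0.453], [0.0, 0.0, 0.0, 1.0]] 389.90129950091233 314.16418303276004 200.1409405376704
side ruler_mid [(array([ 0.47 , -0.102,  0.002]), 0.66)]
edge it knows: panel_mid, ruler_mid, tray_in
side tray_in [(array([0.452, 0.268, 0.004]), 0.83)]
side panel_mid [(array([0.455, 0.097, 0.003]), 0.57)]
```

View pics/top0.png

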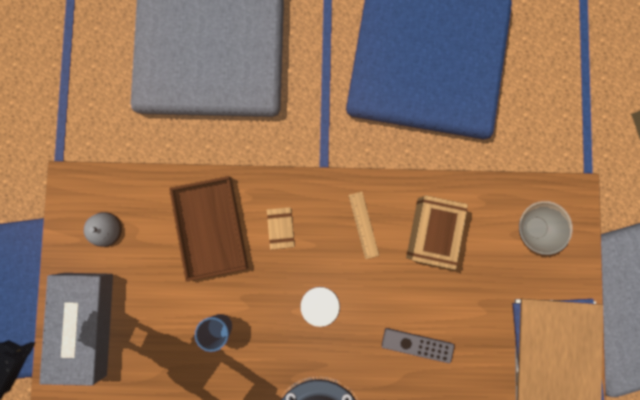

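View pics/side0.png

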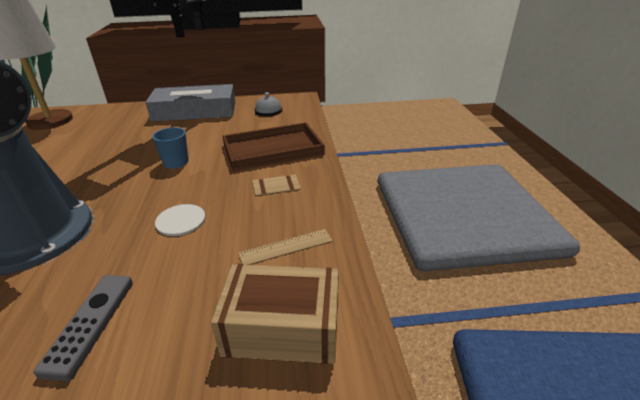

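The top view shows the ruler at about (363,225), tilted, the panel at (281,228), the tray at (210,228), the puzzle box at (440,235), and the table edge at row ~165. The side view agrees, and the detections match both.

```bash
python3 - <<'E'
from h import *
C=np.load("top0.npy"); im=cv2.imread("pics/top0.png"); hsv=cv2.cvtColor(im,cv2.COLOR_BGR2HSV)
print("px ruler",hsv[225,363],"table",hsv[225,335])
m=np.zeros(im.shape[:2],np.uint8); d=np.abs(hsv.astype(int)[...,2]-int(hsv[225,335][2]))
t=im.astype(int); ref=t[200:250,320:340].reshape(-1,3).mean(0)
roi=np.zeros_like(m); roi[185:265,343:385]=1
m=((np.linalg.norm(t-ref,axis=2)>45)&(roi>0)&(t[...,1]>ref[1])).astype(np.uint8)
pts=C[m>0]; print(m.sum(),"z",np.median(pts[:,2]))
r=cv2.minAreaRect((pts[:,:2]*1000).astype(np.float32)); print("ruler",r, cv2.boxPoints(r))
# edge
for u in (250,300,345,363,400):
    col=C[120:230,u]; k=np.where(col[:,2]>-0.015)[0][0]; print("edge",u,np.round(col[k-2:k+3],3).tolist())
# box, tray
roi=(C[...,2]>0.012)&(C[...,2]<0.3); v,u=np.indices(m.shape)
b=roi&(u>395)&(u<480)&(v>180)&(v<285); q=C[b]; print("box",q.min(0),q.max(0),cv2.boxPoints(cv2.minAreaRect((q[:,:2]*1000).astype(np.float32))))
b=roi&(u>160)&(u<258)&(v>165)&(v<290); q=C[b]; print("tray",q[:,2].max(),(r:=cv2.minAreaRect((q[:,:2]*1000).astype(np.float32))),cv2.boxPoints(r))
E
```

```text
px ruler [ 16 124 211] table [ 14 160 166]
808 z 0.003074684712871034
ruler ((457.885986328125, -57.394775390625), (158.76754760742188, 116.24334716796875), 15.57792854309082) [[ 365.8098    -22.726553]
 [ 397.0268   -134.69983 ]
 [ 549.96216   -92.062996]
 [ 518.7452     19.910278]]
edge 250 [[0.67, 0.251, -0.37], [0.667, 0.25, -0.369], [0.606, 0.182, 0.002], [0.604, 0.182, -0.0], [0.601, 0.182, -0.0]]
edge 300 [[0.671, 0.081, -0.37], [0.667, 0.08, -0.367], [0.607, 0.059, -0.003], [0.605, 0.059, -0.002], [0.602, 0.059, -0.001]]
edge 345 [[0.672, -0.073, -0.373], [0.667, -0.072, -0.368], [0.607, -0.052, -0.002], [0.605, -0.052, -0.002], [0.602, -0.052, -0.0]]
edge 363 [[0.672, -0.134, -0.367], [0.669, -0.134, -0.372], [0.609, -0.097, -0.005], [0.605, -0.096, 0.002], [0.603, -0.096, 0.001]]
edge 400 [[0.672, -0.26, -0.37], [0.669, -0.26, -0.371], [0.608, -0.188, -0.004], [0.606, -0.188, -0.002], [0.603, -0.187, -0.0]]
box [ 0.37368533 -0.32493905  0.01201528] [ 0.53740238 -0.20150426  0.07555362] [[ 372.2398  -299.647  ]
 [ 520.26245 -327.5267 ]
 [ 539.05927 -227.72812]
 [ 391.03662 -199.84842]]
tray 0.033895966122454935 ((451.8926086425781, 273.08929443359375), (226.0791778564453, 147.40029907226562), 13.111842155456543) [[325.081   319.22467]
 [358.51917 175.66725]
 [578.7042  226.95392]
 [545.26605 370.51135]]
```

```bash
python3 - <<'E'
from h import *
C=np.load("top0.npy"); im=cv2.imread("pics/top0.png"); t=im.astype(int)
ref=t[200:250,325:340].reshape(-1,3).mean(0); m=np.zeros(t.shape[:2],np.uint8)
m[185:265,343:385]=((t[...,1]-ref[1])>25)[185:265,343:385]
n,L,S,_=cv2.connectedComponentsWithStats(m); k=L[225,363]; print(S[k])
p=(C[L==k][:,:2]*1000).astype(np.float32); r=cv2.minAreaRect(p); print(r,cv2.boxPoints(r).round())
mu=p.mean(0); w=np.linalg.svd(p-mu,full_matrices=False)[2][0]; print(mu,np.degrees(np.arctan2(w[1],w[0])))
E
```

```text
[349 192  29  66 861]
((464.5458679199219, -93.64202880859375), (142.5923614501953, 130.74493408203125), 51.67228698730469) [[ 369. -109.]
 [ 472. -190.]
 [ 560.  -78.]
 [ 457.    3.]]
[469.37042 -98.1421 ] -163.78612
```

servo_tool(motion=[{"travel": [1.2,-4,0],"turn": -0.12,"claw": 255},{"travel": [1.2,-4,0],"turn": -0.12,"claw": 255},{"travel": [1.2,-4,0],"turn": -0.12,"claw": 255},{"travel": [1.2,-4,0],"turn": -0.12,"claw": 255},{"travel": [1.2,-4,0],"turn": -0.12,"claw": 255},{"travel": [1.2,-4,0],"turn": -0.12,"claw": 255},{"travel": [1.2,-4,0],"turn": -0.12,"claw": 255},{"travel": [1.2,-4,0],"turn": -0.09,"claw": 255}])

```text
time_s: 1.2
tcp_pos: [0.3454, 0.2518, 0.2229]
tcp_rot: [3.141, -0.0, 1.798]
wrist_force: [1.6, 0.3, 0.1]
grip_width: 0.353
grip_force: 0.0
```

servo_tool(motion=[{"travel": [1.3,-4,0],"turn": 0,"claw": 255},{"travel": [1.3,-4,0],"turn": 0,"claw": 255},{"travel": [1.2,-4,0],"turn": 0,"claw": 255},{"travel": [1.2,-4,0],"turn": 0,"claw": 255},{"travel": [1.2,-4,0],"turn": 0,"claw": 255},{"travel": [1.2,-4,0],"turn": 0,"claw": 255},{"travel": [1.2,-4,0],"turn": 0,"claw": 255},{"travel": [1.2,-4,0],"turn": 0,"claw": 255}])

```text
time_s: 2.0
tcp_pos: [0.4434, -0.0686, 0.2229]
tcp_rot: [3.141, 0.0, 1.801]
wrist_force: [0.2, -0.1, 0.5]
grip_width: 0.006
grip_force: 0.0
```

servo_tool(motion=[{"travel": [1,-3.2,-3],"turn": 0,"claw": 255},{"travel": [0,0,-3],"turn": 0,"claw": 255},{"travel": [0,0,-3],"turn": 0,"claw": 255},{"travel": [0,0,0],"turn": 0,"claw": 255},{"travel": [0,0,0],"turn": 0,"claw": 255}])

```text
time_s: 2.5
tcp_pos: [0.453, -0.0987, 0.1327]
tcp_rot: [-3.141, -0.001, 1.802]
wrist_force: [-0.3, 0.4, 0.1]
grip_width: 0.004
grip_force: 0.0
```

```bash
python3 - <<'E'
from h import *
im=cv2.imread("pics/top0.png"); t=im.astype(int); C=np.load("top0.npy")
ref=t[200:250,325:340].reshape(-1,3).mean(0); m=np.zeros(t.shape[:2],np.uint8)
m[185:265,343:385]=((t[...,1]-ref[1])>25)[185:265,343:385]
n,L,S,_=cv2.connectedComponentsWithStats(m); k=L[225,363]
p=C[L==k]; p=p[np.abs(p[:,2]-.003)<.008][:,:2]
for _ in range(3):
    mu=np.median(p,0); w=np.linalg.svd(p-p.mean(0),full_matrices=False)[2][0]; w*=np.sign(w[0]); a=(p-mu)@w; b=(p-mu)@np.array([-w[1],w[0]])
    p=p[(np.abs(b)<.022)&(np.abs(a)<.09)]
print(len(p),mu,np.degrees(np.arctan2(w[1],w[0])),np.percentile(a,[1,99]),np.percentile(b,[1,99]))
q=ctrl.camera("wrist"); save(q,"w1"); s=ctrl.camera("side"); save(s,"s1")
print([(np.round(b["xyz"],3),round(b["score"],2)) for b in ctrl.boxes_of(q,"ruler_mid")])
print(ctrl.observe()["tcp_pos"])
cv2.imwrite("pics/ws1.png",np.hstack([cv2.imread("pics/w1.png")[:,::1],cv2.imread("pics/s1.png")])[:, :][::1].copy() if 0 else cv2.resize(np.vstack([cv2.imread("pics/w1.png"),cv2.imread("pics/s1.png")]),(480,600)))
E
```

```text
858 [ 0.46933464 -0.09830287] 16.048877747701656 [-0.0780017   0.07804355] [-0.01604737  0.01544925]
[(array([ 0.471, -0.102,  0.005]), 0.81)]
[ 0.45414016 -0.09898115  0.13408418]
```

View pics/ws1.png

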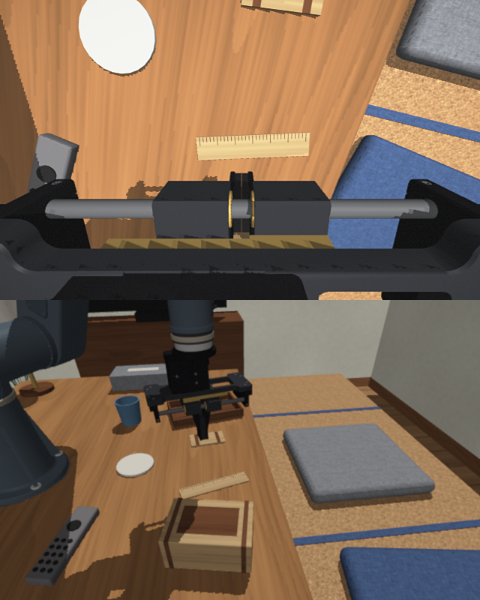

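The wrist view shows the gripper's long side running along the ruler, about in line with it. The side view shows the body clear of the puzzle box. I'll descend.

servo_tool(motion=[{"travel": [0,-0.4,-4],"turn": 0.05,"claw": 255},{"travel": [0,0,-4],"turn": 0,"claw": 255},{"travel": [0,0,-3.4],"turn": 0,"claw": 255},{"travel": [0,0,-0.5],"turn": 0,"claw": 255},{"travel": [0,0,-0.4],"turn": 0,"claw": 255},{"travel": [0,0,-0.3],"turn": 0,"claw": 255},{"travel": [0,0,0],"turn": 0,"claw": 255},{"travel": [0,0,0],"turn": 0,"claw": 255}])

```text
time_s: 3.45
tcp_pos: [0.4539, -0.1031, 0.0078]
tcp_rot: [3.14, 0.002, 1.852]
wrist_force: [-0.7, -0.7, -0.3]
grip_width: 0.007
grip_force: 0.0
```

servo_tool(motion=[{"travel": [0,0,-0.2],"turn": 0,"claw": 255},{"travel": [0,0,-0.2],"turn": 0,"claw": 255},{"travel": [0,0,-0.1],"turn": 0,"claw": 255},{"travel": [0,0,0],"turn": 0,"claw": 255},{"travel": [0,0,0],"turn": 0,"claw": 255}])

```text
time_s: 3.95
tcp_pos: [0.4534, -0.103, 0.0033]
tcp_rot: [3.14, 0.001, 1.852]
wrist_force: [-1.6, 1.1, 17.4]
grip_width: 0.004
grip_force: 9.0
```

servo_tool(motion=[{"travel": [0.5,0,0.03],"turn": 0,"claw": 255},{"travel": [1,0,0],"turn": 0,"claw": 255},{"travel": [1,0,0],"turn": 0,"claw": 255},{"travel": [1,0,0],"turn": 0,"claw": 255},{"travel": [0.5,0,0],"turn": 0,"claw": 255},{"travel": [0,0,0],"turn": 0,"claw": 255}])

```text
time_s: 4.55
tcp_pos: [0.4871, -0.1004, 0.0033]
tcp_rot: [-3.131, -0.008, 1.853]
wrist_force: [-10.1, 2.1, 21.6]
grip_width: 0.0
grip_force: 11.1
```

```bash
cat > r.py <<'E'
from h import *
p=ctrl.camera("side"); q=ctrl.camera("wrist")
for c in (p,q): print([(np.round(b["xyz"],3),round(b["score"],2)) for b in ctrl.boxes_of(c,"ruler_mid")])
save(p,"sx"); save(q,"wx"); np.save("wx.npy",cloud(q)); np.save("sx.npy",cloud(p))
cv2.imwrite("pics/x.png",cv2.resize(np.vstack([cv2.imread("pics/wx.png"),cv2.imread("pics/sx.png")]),(480,600)))
E
python3 r.py
```

```text
[(array([ 0.506, -0.1  , -0.001]), 0.64)]
[(array([ 0.523, -0.085,  0.006]), 0.97)]
```

View pics/x.png

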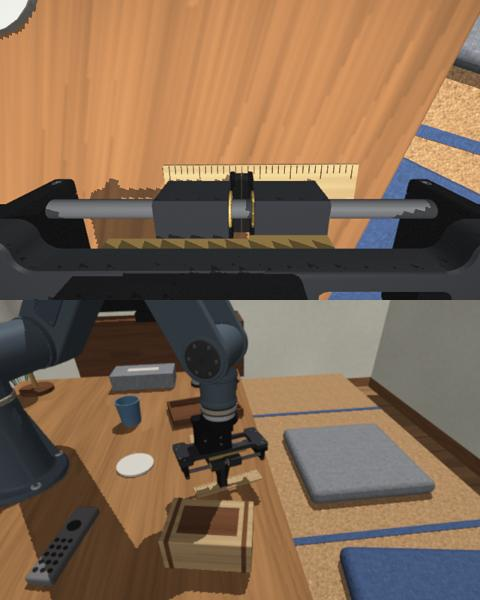

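servo_tool(motion=[{"travel": [1,0,0.04],"turn": 0,"claw": 255},{"travel": [1,0,0],"turn": 0,"claw": 255},{"travel": [1,0,0],"turn": 0,"claw": 255},{"travel": [1,0,0],"turn": 0,"claw": 255},{"travel": [1,0,0],"turn": 0,"claw": 255},{"travel": [0.5,0,0],"turn": 0,"claw": 255},{"travel": [0,0,0],"turn": 0,"claw": 255}])

```text
time_s: 5.45
tcp_pos: [0.5457, -0.1019, 0.0034]
tcp_rot: [-3.137, -0.003, 1.853]
wrist_force: [-4.6, 0.9, 13.4]
grip_width: 0.002
grip_force: 6.4
```

```bash
python3 r.py
```

```text
[(array([ 0.558, -0.1  ,  0.003]), 0.58)]
[(array([ 0.58 , -0.086,  0.004]), 0.81)]
```

servo_tool(motion=[{"travel": [0.7,0,0],"turn": 0,"claw": 255},{"travel": [0.7,0,0],"turn": 0,"claw": 255},{"travel": [0.4,0,0],"turn": 0,"claw": 255},{"travel": [0,0,0],"turn": 0,"claw": 255},{"travel": [0,0,0],"turn": 0,"claw": 255}])

```text
time_s: 6.15
tcp_pos: [0.5635, -0.102, 0.0034]
tcp_rot: [-3.137, -0.003, 1.853]
wrist_force: [-4.5, 0.3, 12.4]
grip_width: 0.004
grip_force: 6.1
```

```bash
python3 r.py
```

```text
[(array([ 0.573, -0.102,  0.001]), 0.94)]
[(array([ 0.597, -0.086,  0.006]), 0.59)]
```

View pics/x.png

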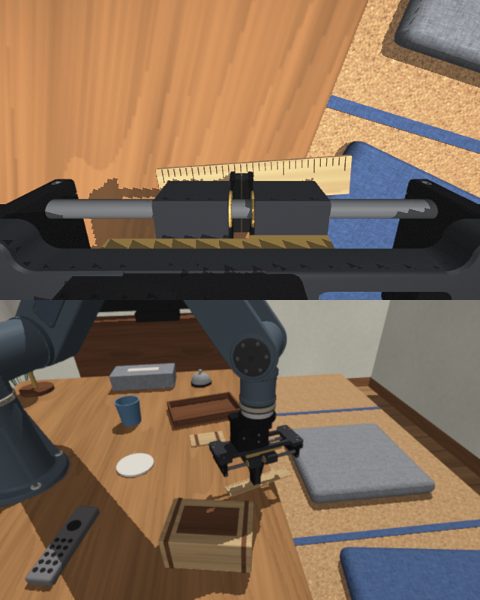

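servo_tool(motion=[{"travel": [0,0,0.5],"turn": 0,"claw": 255},{"travel": [0,0,3],"turn": 0,"claw": 60},{"travel": [0,0,4],"turn": -0.14,"claw": 60},{"travel": [0,4,3],"turn": -0.14,"claw": 60},{"travel": [0,4,0],"turn": -0.14,"claw": 60},{"travel": [0,4,0],"turn": -0.14,"claw": 60},{"travel": [0,4,0],"turn": -0.14,"claw": 60},{"travel": [0,0,0],"turn": -0.14,"claw": 60}])

```text
time_s: 7.15
tcp_pos: [0.5651, 0.062, 0.1074]
tcp_rot: [-3.14, -0.001, 1.011]
wrist_force: [-1.5, -0.4, -0.2]
grip_width: 0.56
grip_force: 0.0
```

```bash
cat > m.py <<'E'
from h import *
p=ctrl.camera("top"); save(p,"tx"); s=ctrl.camera("side"); save(s,"sx")
for c in (p,s): print([(np.round(b["xyz"],3),round(b["score"],2)) for b in ctrl.boxes_of(c,"ruler_mid")])
cv2.imwrite("pics/tcrop.png",np.vstack([cv2.resize(cv2.imread("pics/tx.png")[130:280,240:480],(480,300)),cv2.resize(cv2.imread("pics/sx.png"),(480,300))]))
C=cloud(s); t=cv2.cvtColor(s["color"],cv2.COLOR_RGB2HSV).astype(int)
C2=cloud(p)
for n,X in (("side",C),("top",C2)):
    m=(np.abs(X[...,2]-.003)<.012)&(X[...,0]>.615)&(X[...,0]<.7)&(abs(X[...,1]+.09)<.08)
    q=X[m]; print(n,len(q),q.min(0).round(3),q.max(0).round(3),np.median(q,0).round(3))
    for a in (.62,.63,.64,.65):
        w=q[abs(q[:,0]-a)<.005]; 
        if len(w): print(a,np.percentile(w[:,1],[3,50,97]).round(4),w[:,2].mean().round(4))
E
python3 m.py
```

```text
[(array([ 0.572, -0.095,  0.002]), 0.91)]
[(array([ 0.569, -0.101,  0.002]), 0.88)]
side 261 [ 0.615 -0.101 -0.002] [ 0.654 -0.056  0.004] [ 0.632 -0.08   0.002]
0.62 [-0.0993 -0.0828 -0.0634] 0.0017
0.63 [-0.0958 -0.0792 -0.0596] 0.0018
0.64 [-0.0918 -0.0772 -0.0568] 0.0017
0.65 [-0.0891 -0.0816 -0.0664] 0.0017
top 187 [ 0.615 -0.096 -0.003] [ 0.652 -0.053  0.008] [ 0.632 -0.076  0.003]
0.62 [-0.094  -0.077  -0.0611] 0.0026
0.63 [-0.0912 -0.0755 -0.0581] 0.0024
0.64 [-0.0877 -0.0708 -0.0548] 0.0029
0.65 [-0.0844 -0.0779 -0.069 ] 0.0016
```

View pics/tcrop.png

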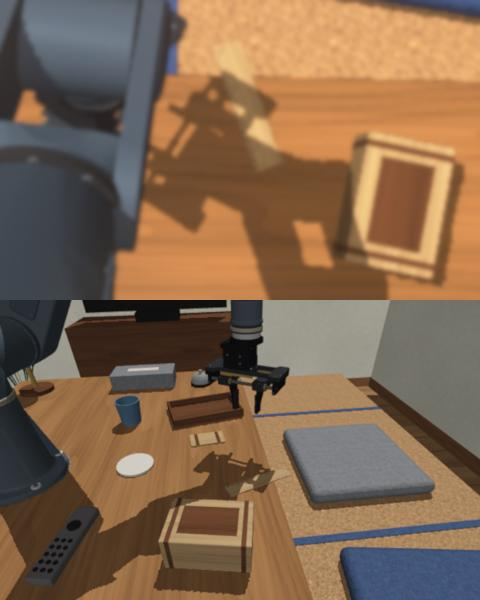

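The ruler overhangs by about 42 mm. In the crop its far end is at (230,45), past the edge row at ~75. I'll push it about 1.2 cm further for finger room.

servo_tool(motion=[{"travel": [0,-4,0],"turn": 0,"claw": 255},{"travel": [0,-4,0],"turn": 0,"claw": 255},{"travel": [0,-4,0],"turn": 0,"claw": 255},{"travel": [-0.3,-4.4,0],"turn": 0,"claw": 255},{"travel": [0,0,-4],"turn": 0,"claw": 255},{"travel": [0,0,-4],"turn": 0,"claw": 255},{"travel": [0,0,-1.7],"turn": 0,"claw": 255},{"travel": [0,0,0],"turn": 0,"claw": 255}])

```text
time_s: 8.15
tcp_pos: [0.5606, -0.1075, 0.0074]
tcp_rot: [-3.136, 0.001, 1.011]
wrist_force: [-1.2, 0.1, 0.8]
grip_width: 0.123
grip_force: 0.0
```

servo_tool(motion=[{"travel": [0,0,-0.3],"turn": 0,"claw": 255},{"travel": [0,0,-0.2],"turn": 0,"claw": 255},{"travel": [0,0,-0.1],"turn": 0,"claw": 255},{"travel": [0,0,-0.1],"turn": 0,"claw": 255},{"travel": [0,0,0],"turn": 0,"claw": 255},{"travel": [0,0,0],"turn": 0,"claw": 255}])

```text
time_s: 8.75
tcp_pos: [0.5632, -0.1067, 0.0037]
tcp_rot: [3.141, -0.0, 1.012]
wrist_force: [-0.4, -0.3, -0.0]
grip_width: 0.003
grip_force: 0.0
```

servo_tool(motion=[{"travel": [0,0,-0.1],"turn": 0,"claw": 255},{"travel": [0,0,-0.05],"turn": 0,"claw": 255},{"travel": [0,0,0],"turn": 0,"claw": 255},{"travel": [0.3,0,0],"turn": 0,"claw": 255},{"travel": [0.5,0,0],"turn": 0,"claw": 255},{"travel": [0.4,0,0],"turn": 0,"claw": 255},{"travel": [0,0,0],"turn": 0,"claw": 255},{"travel": [0,0,0],"turn": 0,"claw": 255}])

```text
time_s: 9.55
tcp_pos: [0.5722, -0.1061, 0.0034]
tcp_rot: [-3.136, 0.002, 1.013]
wrist_force: [-6.2, 0.8, 15.0]
grip_width: 0.007
grip_force: 7.3
```

servo_tool(motion=[{"travel": [0.3,0,0],"turn": 0,"claw": 255},{"travel": [0,0,0],"turn": 0,"claw": 255},{"travel": [0,0,0.5],"turn": 0,"claw": 255},{"travel": [0,0,3.5],"turn": -0.1,"claw": 110},{"travel": [0,0,4],"turn": -0.14,"claw": 110},{"travel": [2,1,4],"turn": -0.14,"claw": 110},{"travel": [2,1,0],"turn": -0.14,"claw": 110},{"travel": [2,0.6,0],"turn": -0.14,"claw": 110}])

```text
time_s: 10.35
tcp_pos: [0.6399, -0.0804, 0.1242]
tcp_rot: [3.139, -0.004, 0.346]
wrist_force: [0.4, -0.5, -1.1]
grip_width: 0.376
grip_force: 0.0
```

servo_tool(motion=[{"travel": [0,0,0],"turn": 0,"claw": 110},{"travel": [0,0,0],"turn": 0,"claw": 110}])

```text
time_s: 10.55
tcp_pos: [0.6374, -0.0805, 0.1213]
tcp_rot: [-3.141, 0.001, 0.355]
wrist_force: [-1.5, -1.9, -1.4]
grip_width: 0.528
grip_force: 0.0
```

```bash
python3 m.py; python3 -c "
from h import *
print(ctrl.observe()['grip_width'])
q=ctrl.camera('wrist'); save(q,'wx')
X=cloud(q); m=(np.abs(X[...,2]-.003)<.012)&(X[...,0]>.615)&(X[...,0]<.7)&(abs(X[...,1]+.09)<.08)
q=X[m]; print(len(q),q.min(0),q.max(0))
for a in (.62,.63,.64,.65):
    w=q[abs(q[:,0]-a)<.005]; print(a,np.percentile(w[:,1],[3,50,97]).round(4),w[:,2].mean().round(4))
cv2.imwrite('pics/y.png',cv2.resize(np.vstack([cv2.imread('pics/wx.png'),cv2.imread('pics/sx.png')]),(480,600)))
"
```

```text
[]
[(array([ 0.583, -0.097,  0.003]), 0.69)]
side 345 [ 0.615 -0.104 -0.001] [ 0.664 -0.054  0.004] [ 0.637 -0.08   0.002]
0.62 [-0.1023 -0.0854 -0.0658] 0.0018
0.63 [-0.0981 -0.082  -0.0635] 0.0019
0.64 [-0.0949 -0.0785 -0.0596] 0.002
0.65 [-0.0902 -0.0738 -0.055 ] 0.0017
0.5658379043382331
1448 [ 0.61500166 -0.10262125 -0.00128819] [ 0.66380454 -0.05240601  0.00585042]
0.62 [-0.1005 -0.0833 -0.066 ] 0.0034
0.63 [-0.0965 -0.0788 -0.0615] 0.0034
0.64 [-0.0919 -0.0747 -0.058 ] 0.0035
0.65 [-0.088  -0.0715 -0.0549] 0.0035Traceback (most recent call last):
  File "m.py", line 9, in <module>
    q=X[m]; print(n,len(q),q.min(0).round(3),q.max(0).round(3),np.median(q,0).round(3))
                           ~~~~~^^^
    return umr_minimum(a, axis, None, out, keepdims, initial, where)
ValueError: zero-size array to reduction operation minimum which has no identity
```

View pics/y.png

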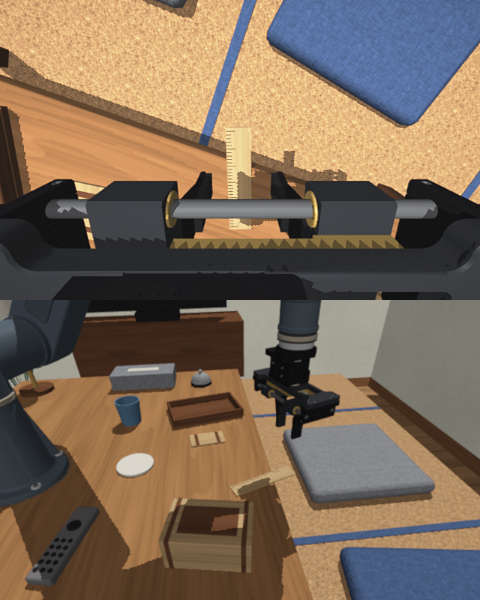

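The wrist view shows the ruler centred between the open fingers, at (238,180). The side view shows it overhanging by about 50 mm. I'll go down around the end.

servo_tool(motion=[{"travel": [0.3,0.4,-3],"turn": 0.02,"claw": 110},{"travel": [0,0,-3],"turn": 0,"claw": 110},{"travel": [0,0,-3],"turn": 0,"claw": 110},{"travel": [0,0,-1.5],"turn": 0,"claw": 110},{"travel": [0,0,-1.2],"turn": 0,"claw": 110},{"travel": [0,0,-1.1],"turn": 0,"claw": 110},{"travel": [0,0,0],"turn": 0,"claw": 110},{"travel": [0,0,0],"turn": 0,"claw": 110}])

```text
time_s: 11.6
tcp_pos: [0.6415, -0.0769, -0.0056]
tcp_rot: [3.141, -0.001, 0.372]
wrist_force: [0.2, -0.5, 0.3]
grip_width: 0.569
grip_force: 0.0
```

servo_tool(motion=[{"travel": [0,0,-0.1],"turn": 0,"claw": 200},{"travel": [0,0,0],"turn": 0,"claw": 200},{"travel": [0,0,0],"turn": 0,"claw": 200},{"travel": [0,0,0],"turn": 0,"claw": 200},{"travel": [0,0,0],"turn": 0,"claw": 200},{"travel": [0,0,0],"turn": 0,"claw": 200}], newtons=30)

```text
time_s: 12.2
tcp_pos: [0.6414, -0.0768, -0.0069]
tcp_rot: [3.141, -0.001, 0.372]
wrist_force: [1.4, 0.3, 1.5]
grip_width: 0.378
grip_force: 29.9
```

servo_tool(motion=[{"travel": [0,0,0.5],"turn": 0,"claw": 200},{"travel": [0,0,1.5],"turn": 0,"claw": 200},{"travel": [0,0,2],"turn": 0,"claw": 200},{"travel": [0,0,2],"turn": 0,"claw": 200},{"travel": [0,0,2],"turn": 0,"claw": 200},{"travel": [0,0,2],"turn": 0,"claw": 200},{"travel": [0,0,2],"turn": 0,"claw": 200},{"travel": [0,0,0],"turn": 0,"claw": 200}])

```text
time_s: 13.0
tcp_pos: [0.6433, -0.0773, 0.1169]
tcp_rot: [3.137, -0.006, 0.372]
wrist_force: [1.5, 0.3, -0.4]
grip_width: 0.376
grip_force: 29.9
```

```bash
python3 -c "
from h import *
q=ctrl.camera('side'); save(q,'s5'); print(ctrl.boxes_of(q,'ruler_mid')); print(ctrl.observe()['grip_force'])
w=ctrl.camera('wrist'); save(w,'w5')
cv2.imwrite('pics/z.png',cv2.resize(np.vstack([cv2.imread('pics/w5.png'),cv2.imread('pics/s5.png')]),(480,600)))
"
```

```text
[{'xyz': [0.5757, -0.104, 0.1256], 'score': 0.92}]
29.94358330965042
```

View pics/z.png

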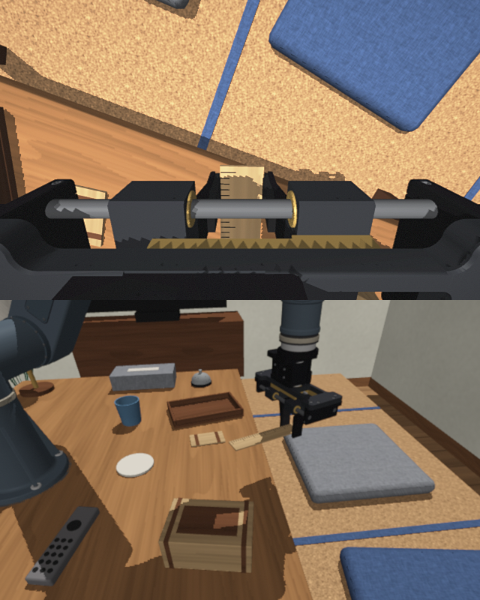

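The ruler is held level: the side view shows it flat at (262,437), with its middle at z = 0.126. Now I'll carry it to the tray.

servo_tool(motion=[{"travel": [-0.8,2,0],"turn": 0,"claw": 200},{"travel": [-1.4,4,0],"turn": -0.02,"claw": 200},{"travel": [-1.4,4,0],"turn": -0.02,"claw": 200},{"travel": [-1.4,4,0],"turn": -0.02,"claw": 200},{"travel": [-1.4,4,0],"turn": -0.02,"claw": 200},{"travel": [-1.4,4,0],"turn": -0.02,"claw": 200},{"travel": [-1.4,4,0],"turn": -0.02,"claw": 200},{"travel": [-1.4,4,0],"turn": -0.02,"claw": 200}])

```text
time_s: 13.95
tcp_pos: [0.5321, 0.2253, 0.1115]
tcp_rot: [-3.141, 0.003, 0.231]
wrist_force: [1.1, -0.4, -0.3]
grip_width: 0.377
grip_force: 29.9
```

servo_tool(motion=[{"travel": [-1.4,4,0],"turn": 0,"claw": 200},{"travel": [-1.1,2.4,0],"turn": 0,"claw": 200},{"travel": [0,0,0],"turn": 0,"claw": 200},{"travel": [0,0,-2],"turn": 0,"claw": 200},{"travel": [0,0,-2],"turn": 0,"claw": 200},{"travel": [0,0,-1.5],"turn": 0,"claw": 200},{"travel": [0,0,0],"turn": 0,"claw": 200},{"travel": [0,0,0],"turn": 0,"claw": 200}])

```text
time_s: 14.75
tcp_pos: [0.5094, 0.2867, 0.0572]
tcp_rot: [3.141, 0.002, 0.231]
wrist_force: [0.5, 1.0, -0.5]
grip_width: 0.378
grip_force: 29.9
```

```bash
python3 -c "
from h import *
q=ctrl.camera('side'); save(q,'s6'); print(ctrl.boxes_of(q,'ruler_mid')); X=cloud(q)
m=(abs(X[...,0]-.45)<.08)&(abs(X[...,1]-.27)<.05)&(X[...,2]<.02); print('floor',np.median(X[m][:,2]))
cv2.imwrite('pics/z6.png',cv2.resize(q['color'][80:300,100:420,::-1],(640,440)))
"
```

```text
[{'xyz': [0.4394, 0.2707, 0.0674], 'score': 0.6}]
floor 0.0067168392261492404
```

View pics/z6.png

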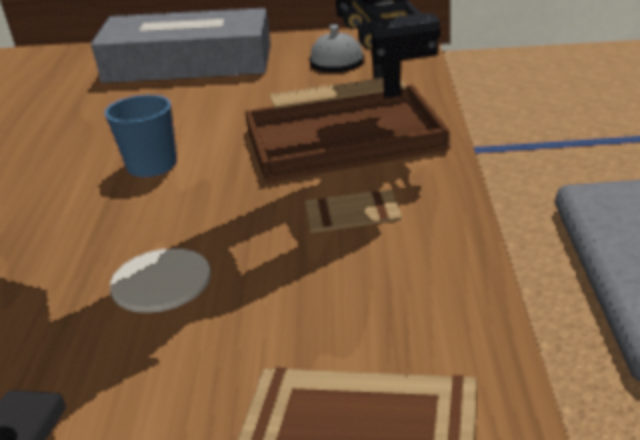

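The ruler, at (330,95), hangs over the tray and the panel hasn't moved. I'll lower it.

servo_tool(motion=[{"travel": [0.4,0,-2],"turn": 0,"claw": 200},{"travel": [0,0,-1.2],"turn": 0,"claw": 200},{"travel": [0,0,-0.8],"turn": 0,"claw": 200},{"travel": [0,0,-0.4],"turn": 0,"claw": 200},{"travel": [0,0,-0.2],"turn": 0,"claw": 200},{"travel": [0,0,0],"turn": 0,"claw": 200},{"travel": [0,0,0],"turn": 0,"claw": 200}])

```text
time_s: 15.55
tcp_pos: [0.5142, 0.2874, 0.0121]
tcp_rot: [-3.142, -0.001, 0.232]
wrist_force: [-0.2, 0.3, -0.8]
grip_width: 0.377
grip_force: 29.9
```

servo_tool(motion=[{"travel": [0,0,-0.15],"turn": 0,"claw": 200},{"travel": [0,0,-0.1],"turn": 0,"claw": 200},{"travel": [0,0,0],"turn": 0,"claw": 200},{"travel": [0,0,0],"turn": 0,"claw": 140},{"travel": [0,0,0],"turn": 0,"claw": 110},{"travel": [0,0,0],"turn": 0,"claw": 110},{"travel": [0,0,0],"turn": 0,"claw": 110}])

```text
time_s: 16.25
tcp_pos: [0.514, 0.2873, 0.0093]
tcp_rot: [-3.142, -0.0, 0.232]
wrist_force: [0.8, 0.4, -0.1]
grip_width: 0.551
grip_force: 0.0
```

servo_tool(motion=[{"travel": [0,0,0.5],"turn": 0,"claw": 110},{"travel": [0,0,2],"turn": 0,"claw": 110},{"travel": [0,0,4],"turn": 0,"claw": 110},{"travel": [0,0,4],"turn": 0,"claw": 110},{"travel": [0,0,4],"turn": 0,"claw": 110},{"travel": [0,0,4],"turn": 0,"claw": 110},{"travel": [0,0,0],"turn": 0,"claw": 110},{"travel": [0,0,0],"turn": 0,"claw": 110}])

```text
time_s: 17.05
tcp_pos: [0.5143, 0.2874, 0.1957]
tcp_rot: [-3.141, -0.003, 0.232]
wrist_force: [-0.6, 0.3, -1.4]
grip_width: 0.566
grip_force: 0.0
```

```bash
python3 -c "
from h import *
q=ctrl.camera('side'); save(q,'s7')
for t in ('ruler_mid','panel_mid'): print(ctrl.boxes_of(q,t))
cv2.imwrite('pics/z7.png',cv2.resize(q['color'][80:300,100:420,::-1],(640,440)))
"
```

```text
[{'xyz': [0.456, 0.2699, 0.009], 'score': 0.91}]
[]
```

View pics/z7.png

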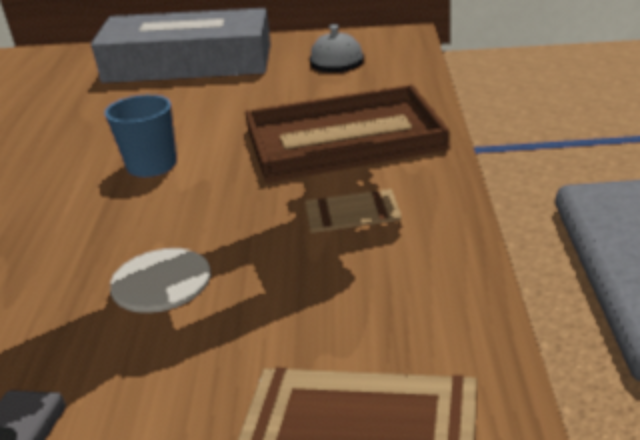

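The ruler lies flat and centred in the tray at (345,130). The panel is where it was at (350,210), and the gripper is clear.

```bash
python3 -c "
from cell import ctrl
print(ctrl.hand_in())"
```

```text
the job is handed in; nothing more can be done
None
```

The bamboo ruler lies flat in the tray, the loose panel was left where it was, and the job was handed in at about 17 s of the 48 s allowed; no verdict was returned.

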